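# Batch-weigh amber reagent bottles on a dial scale

## Robot

A 6-joint arm with a two-finger parallel gripper is mounted at the origin on a cart in front of the work surface, level with it; the furniture and walls round the work are solid. World frame = base frame: x ahead of the robot, y to its left, z up, the work surface at z = 0. Lengths are in mm, angles in degrees, forces in N, time in s.
With the tool pointing down it reaches from about 350 to 850 mm from the base axis. Payload 8.1 kg.
Tool frame: the origin (TCP) lies at the very end of the fingers, on their centre line; the grasp point (between the pads) lies 19 mm behind it; z points along the fingers, y is the line along which they close (so a half turn about z gives the same grasp; the last joint's range is limited). The gripper opens to 85 mm and grips with 20 to 120 N. Pads are 22 mm wide; open, the fingers measure 114 mm over their backs; the gripper's body (76 mm by 85 mm) begins 54 mm behind the grasp point. The pads swing forward as they close: fully open they stand 13 mm farther back than shut.
Start: joints at [68.617, 7.471, 85.268, -0, 87.261, -4.893], TCP at [170.284, 575.333, 231.292] pointing down, gripper open.
Joint ranges: [-169.43, 169.43], [-51.17, 129.36], [1.28, 143.12], [-76.62, 256.62], [0, 156.53], [-152.29, 152.29]. Speed limits (degrees/s): [136.94, 136.94, 159.86, 180, 180, 180].

## Interface

Orientations are given as [roll, pitch, yaw] about the fixed x, y, z axes, in that order (R = Rz(yaw) Ry(pitch) Rx(roll)).
In Python, from bench import * gives the robot as it stands.
- The arm moves only by the tool play_rows, never from a script. Its argument "increments" is a list of rows, each a list of 3 entries, a list of its own where there are three numbers: the gripper's target within -1 to 1 (fully open at 1, half-way at 0, shut at -1), then the shift along the tool's x, y, z in mm, then the turn about the tool's z in rad. A call has 1 to 12 rows; each row shifts and turns the commanded pose from where the row before left it, along the tool's axes as they then stand; what a row does not reach is not made up. A row lasts 1/12 s, in which the tool goes at most 41.7 mm and 7.16 degrees, less where a joint would pass 70% of its speed; a pose out of reach is approached as far as the arm can. A call is refused whole if a number of a shift passes 41.7 or a number of a turn 0.125, either way. A call with a gripper value outside its range is refused whole. The fingers move at their own pace and stop on an object; "force" is the grip in N (left out, the last holds). Time passes only in rows, so rows that do not move let the fingers close. It gives the time, the measured TCP pose, the force, the opening and the grip force at its end, in the units of the state.
- sense(): the state, without advancing time (a new reading comes with each control period).
- snapshot(name): name is "side" or "top" or "wrist"; returns a dict with "color" (400x640x3 uint8, red, green, blue), "intrinsics" (3x3 intrinsics, pixels), "world_from_camera" (4x4, takes a point from camera to world coordinates). Camera axes: x right, y down, z forward; pixel columns grow to the right and rows downward; lengths in mm; the calibration is good to about 2 mm. A picture is of the moment at which its call begins. There is no depth.
- hand_in(): hands the job in; it is judged then, once.
Trained networks look in a picture, given as the dict that the camera call returned (one of the last four; its "shot" number tells which), for a name from the list of things; names that differ only in an ending like _2 or _b are one class to them, and where a whole thing is asked for, a point or a joint stands for the part that bears it (a point fixed in the world has none). Each returns a list of dicts, best first, with "p" (0 to 1); they miss things now and then, are a little off and sometimes report something else, mostly with a low value. They report only what shows in the picture. A call takes as long as a camera call. They do not tell look-alikes from the thing itself.
- find_in(query, picture): "xyz" ([x, y, z] in mm, in the coordinates of the camera as it stood for that picture, good to about 4 mm: the middle of the surface that is visible of it).
- regions_of(query, picture): "mask" (400x640 bool, what is visible of it).
- pinpoint(query, picture): "xyz" ([x, y, z] in mm, in the coordinates of the camera as it stood for that picture, good to about 4 mm: a listed point, or the origin of a listed thing).
The state is a dict: "time": time; "joint_pos": joint angles; "qd": joint speeds; "joint_efforts": joint torques, N m; "tool_pos": TCP position; "tcp_rot": TCP orientation; "ft_force": force on the tool from outside, world axes, zero at the start; "wrist_torque": the same for the moment, N m; "finger_gap": finger opening in mm; "grip_force": force on a finger pad.
Only numpy, scipy, OpenCV 4.12 (cv2) and the standard library are available. Lean on these libraries where they do the work, as an engineer would, in place of code of your own. Each camera call takes 0.05 s, during which the arm holds its last target. There are 200 camera calls.

## Task

Weigh this batch of amber reagent bottles. First take any vial that was left in the blue carrier on the scale out and stand it upright on the mat clear of the scale; with the carrier empty, turn the black tare knob until the green zero mark of the dial lies under the black pointer. Then stand every amber bottle, large and small, upright on the floor of the carrier, one to a cell, and finally turn the red knob in the middle of the dial until the red hand lies over the black pointer to mark the reading; leave the tare knob as you zeroed it, and leave the other things on the bench where they are.

Things in the scene. Friction and masses are not known exactly. Their poses are not given: they have to be found in the camera images.
- scale: white and grey mechanical dial scale, fixed to the bench, 281 x 202 mm; origin under the centre of its base on the mat; its own x axis points from the dial console (front, at its -x half, 85 mm high) to the sprung pan with the carrier (its +x half). The mat to its left between x = 0.42 and 0.60 is free as far as y = 0.33
- carrier_floor (a point): centre of the inner floor of the blue divided bottle carrier, which is fixed on the sprung pan; axes as the scale's. 2 x 3 cells with centres at x = -33, +33 and y = -66, 0, +66 mm from here; cells 62 mm clear, walls 4 mm thick, rising 49 mm above the floor. About 42 mm above the mat when empty; sinks about 10 mm per kg (1 N/mm), stop after 18 mm
- carrier (a joint): how far the pan has sunk, m; about 0.003 when the carrier is empty
- pointer (a joint): angle of the black pointer under the dial window, rad, growing clockwise seen from above, 0 = along the scale's +x; moved only by the pan: about 0.30 with the carrier empty, plus 2.4 rad per kg of load
- dial_card (a joint): angle of the white dial card, rad, same zero and direction as the pointer: the card's green zero triangle stands under the pointer when the two joints are equal. Graduations every 100 g = 0.24 rad, clockwise from zero. Turned only by the tare knob, one to one and the same way round; stops at +-2.2; stays where it is left
- marker (a joint): angle of the red marker hand, rad, same zero and direction as the pointer: it lies over the pointer when the two joints are equal. Turned by the red knob, stops at -3 and 6; stays where it is left (friction 0.02 N m)
- tare_knob (a point): centre of the top face of the black round fluted tare knob, 36 mm diameter, 35 mm tall, axis vertical, 123 mm above the mat; the flat console top is 35 mm lower; white index line on top, friction 0.03 N m. Beside the dial, on the scale's -y side
- marker_knob (a point): centre of the top face of the red round fluted knob at the middle of the dial, 26 mm diameter, 28 mm tall, axis vertical, 127 mm above the mat; the clear dial window and its steel bezel (121 mm diameter) lie 28 mm below this point
- zero_mark (a point): point on the dial card's green zero mark, 45 mm from the dial centre
- pointer_tip (a point): tip of the black pointer, 45 mm from the dial centre
- marker_tip (a point): tip of the red marker hand, 45 mm from the dial centre
- amber_a: amber glass reagent bottle with black screw cap and a label with an orange band, 48 mm diameter (same grip width all the way up), 98 mm tall, about 0.2 kg (varies 20%), part filled, centre of mass about 27 mm up; origin at the centre of its underside, z up along its axis. May be absent
- amber_b: amber glass reagent bottle with black screw cap and a label with an orange band, 48 mm diameter (same grip width all the way up), 98 mm tall, about 0.2 kg (varies 20%), part filled, centre of mass about 27 mm up; origin at the centre of its underside, z up along its axis. May be absent
- amber_c: amber glass reagent bottle with black screw cap and a label with an orange band, 48 mm diameter (same grip width all the way up), 98 mm tall, about 0.2 kg (varies 20%), part filled, centre of mass about 27 mm up; origin at the centre of its underside, z up along its axis. May be absent
- amber_d: small amber glass reagent bottle with black screw cap and a label with a blue band, 40 mm diameter (same grip width all the way up), 82 mm tall, about 0.14 kg (varies 20%), part filled, centre of mass about 24 mm up; origin at the centre of its underside, z up along its axis. May be absent
- amber_e: small amber glass reagent bottle with black screw cap and a label with a blue band, 40 mm diameter (same grip width all the way up), 82 mm tall, about 0.14 kg (varies 20%), part filled, centre of mass about 24 mm up; origin at the centre of its underside, z up along its axis. May be absent
- vial_red: clear glass vial with a red screw cap, 26 mm diameter, 62 mm tall, about 0.05 kg; origin at the centre of its underside, z up. If present it starts standing in a cell of the carrier. May be absent
- vial_blue: clear glass vial with a blue screw cap, 26 mm diameter, 62 mm tall, about 0.05 kg; origin at the centre of its underside, z up. If present it starts standing in a cell of the carrier. May be absent
- white_bottle: bystander: white plastic bottle with a blue cap, 62 mm diameter, 128 mm tall, at the left rear; origin at the centre of its underside
- wash_bottle_1: bystander: translucent wash bottle, 86 mm diameter, 226 mm tall, at the left front; origin at the centre of its underside
- tube_rack: bystander: yellow rack of capped tubes, 62 x 190 x 100 mm, behind the scale; origin at the centre of its underside
- pipette_2: bystander: hand pipette lying on the mat, 47 x 226 x 28 mm, at the right front; origin at the centre of its underside
- mini_spin: fixed equipment: blue round tube centrifuge, 166 mm diameter, 114 mm tall, behind the bottles; origin at the centre of its underside
Mind the look-alikes: they are no part of the job. What is meant by the vial_red is not yellow, and is the smaller of those in its own colour.

How it is judged:
By the outcome, as a careful person would: the job done as asked, in the order asked, and still so for the second after the job is handed in, with the robot touching nothing.
Of amber_a, amber_b, amber_c, amber_d, amber_e only 3 to 5 are there at a start; the rules pass over those that are not, and their reading is None.
Of vial_red, vial_blue only 1 to 2 are there at a start; the rules pass over those that are not, and their reading is None.
At some moment in a run one of amber_a, amber_b, amber_c, amber_d, amber_e may be knocked a few centimetres aside while the robot is not near it.
It also fails if it takes over 210 s, if anything falls off the work surface, if the arm or the gripper's body presses on something with over 40 N, if the wrist force passes 120 N, or if a joint passes its speed limit or range.

## Working session

There is one attempt and no reset: what is moved stays moved. The work goes in short steps, Python scripts to look and compute and a tool call to move; the robot and the scene stay as the last step left them, time stands still between calls to the robot, and variables do not carry over. Pictures are saved under pics/ and viewed, at most 14 in all, crops included, and the job is handed in when it is done.

Besides the shell and the picture viewer there is one more tool, called after "Emit:" as a command line: name --argument value ..., lists and objects as JSON in quotes. play_rows: Moves the arm, as the interface text tells. Its arguments: {"type":"object","properties":{"increments":{"type":"array","items":{"type":"array"}},"force":{"type":"number"}},"required":["increments"]}

```bash
mkdir -p pics; cat > h.py <<'E'
from bench import *
import numpy as np, cv2
def save(p,n,crop=None,s=1):
    im=p["color"]
    if crop: im=im[crop[1]:crop[3],crop[0]:crop[2]]
    if s!=1: im=cv2.resize(im,None,fx=s,fy=s,interpolation=cv2.INTER_CUBIC)
    cv2.imwrite(f"pics/{n}.png",im[:,:,::-1])
def W(p,x):
    T=np.array(p["world_from_camera"]); return T[:3,:3]@np.array(x)+T[:3,3]
def pix(p,w):
    T=np.linalg.inv(np.array(p["world_from_camera"])); c=T[:3,:3]@np.array(w)+T[:3,3]
    q=np.array(p["intrinsics"])@c; return (q[:2]/q[2]).round(0)
def onz(p,u,v,z):
    T=np.array(p["world_from_camera"]); d=T[:3,:3]@np.linalg.solve(np.array(p["intrinsics"]),[u,v,1.])
    return T[:3,3]+d*(z-T[2,3])/d[2]
def pp(q,p,f=None,m=0.2):
    for r in (f or pinpoint)(q,p):
        if r["p"]>m: w=W(p,r["xyz"]); print(q,w.round(0),round(r["p"],2),"px",pix(p,w))
E
python3 - <<'E'
from h import *
for n in ("side","top"):
    p=snapshot(n); save(p,n+"0"); print(n,np.array(p["world_from_camera"])[:3,3].round())
    for q in "scale carrier_floor tare_knob marker_knob zero_mark pointer_tip marker_tip amber_a amber_d vial_red vial_blue".split(): pp(q,p)
print(sense())
E
```

```text
side [ 921. 1113. 1089.]
scale [526.  45.  -7.] 0.96 px [329. 227.]
scale [588.  49.  42.] 0.23 px [311. 221.]
tare_knob [450. -26. 124.] 0.52 px [344. 178.]
tare_knob [446.  78. 122.] 0.45 px [358. 198.]
tare_knob [589.  49.  43.] 0.31 px [310. 221.]
tare_knob [454. 121.  90.] 0.28 px [360. 216.]
marker_knob [448.  77. 123.] 0.61 px [357. 198.]
zero_mark [453. 124.  91.] 0.8 px [361. 216.]
marker_tip [480. 107.  91.] 0.52 px [350. 214.]
amber_a [ 588. -182.   -1.] 0.77 px [291. 188.]
amber_a [ 598. -342.   -3.] 0.69 px [276. 164.]
amber_a [ 517. -247.    3.] 0.63 px [304. 173.]
amber_d [ 588. -182.   -1.] 0.77 px [291. 188.]
amber_d [ 598. -342.   -3.] 0.69 px [276. 164.]
amber_d [ 517. -247.    3.] 0.63 px [304. 173.]
vial_red [556. 103.  46.] 0.48 px [326. 230.]
vial_red [633.  -8.  39.] 0.42 px [292. 214.]
vial_blue [631. -11.  37.] 0.56 px [292. 213.]
top [ 358.  -40. 1336.]
scale [523.  51.   2.] 0.62 px [283. 209.]
carrier_floor [587.  48.  45.] 0.68 px [283. 183.]
tare_knob [454. 122.  94.] 0.6 px [252. 232.]
tare_knob [442. -25. 124.] 0.57 px [310. 236.]
tare_knob [ 588. -18
[... 776 characters left out ...]
x [304. 165.]
{'time': 1.2, 'joint_pos': array([ 6.86172264e+01,  7.47192274e+00,  8.52701612e+01,  8.20539569e-04,
        8.72612793e+01, -4.89367757e+00]), 'qd': array([ 0.07300938,  0.01819689, -0.08346134, -0.11465385, -0.01813159,
       -0.05536465]), 'joint_efforts': array([-3.39758310e-05, -5.69326222e+01, -5.00859118e+01, -2.91885972e-04,
        1.52458306e-03, -7.42676048e-05]), 'tool_pos': array([170.27395677, 575.3161467 , 231.26167013]), 'tcp_rot': array([-1.79996719e+02, -1.10351478e-03,  1.63510865e+02]), 'ft_force': array([0.32201391, 0.73346159, 0.59500257]), 'wrist_torque': array([-0.01003113,  0.0401735 , -0.02099949]), 'grip_force': 0.0, 'finger_gap': 85.50907703883742}
```

View pics/side0.png

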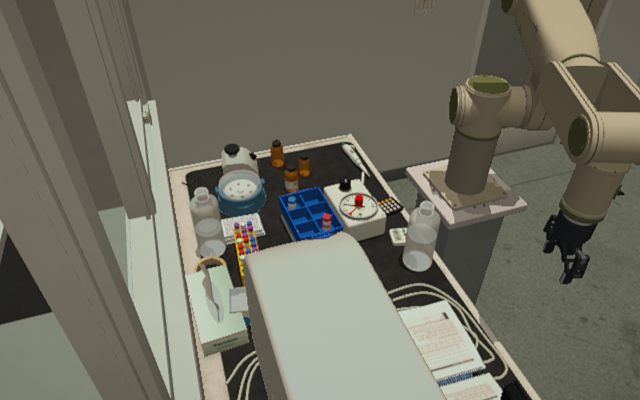

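View pics/top0.png

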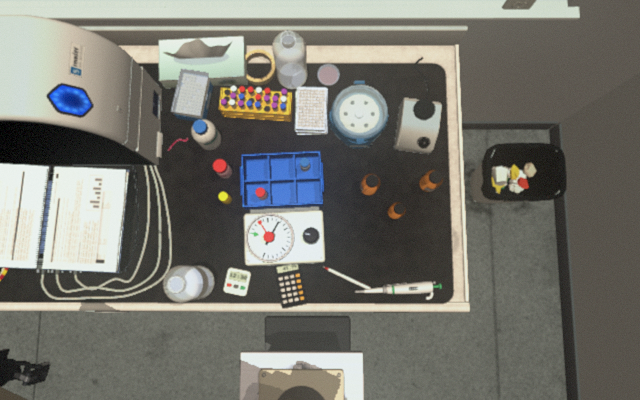

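The side view shows the carrier with a red-capped vial (326,218) and a blue-capped vial (292,200), and three amber bottles behind it at (277,152), (291,178) and (304,165). In the top view the large ambers are at (369,186) and (428,181), and the small one is at (395,211).

Candidates in the top view:
- **vial_red:** the red cap in the carrier (261,193), or the bigger red cap on the mat (221,168). A yellow-capped vial at (223,197) is also a look-alike.
- **vial_blue:** the blue cap at (304,165).

My choice is the two standing in the carrier. I'll check it in a close crop.

```bash
python3 - <<'E'
from h import *
p=snapshot("top"); save(p,"top1",(205,130,445,275),3.3)
for c in [(-1,-1),(-1,1),(1,-1),(1,1)]: print(pix(p,[588+68*c[0],48+101*c[1],90]))
for q in ("wash_bottle_1","white_bottle","pipette_2","mini_spin"): pp(q,p,m=.4)
E
```

```text
[322. 206.]
[242. 206.]
[322. 154.]
[243. 153.]
wash_bottle_1 [331. 273.   4.] 0.64 px [198. 281.]
white_bottle [717. 253.   0.] 0.76 px [211. 139.]
pipette_2 [ 305. -245.   -1.] 0.97 px [394. 291.]
```

View pics/top1.png

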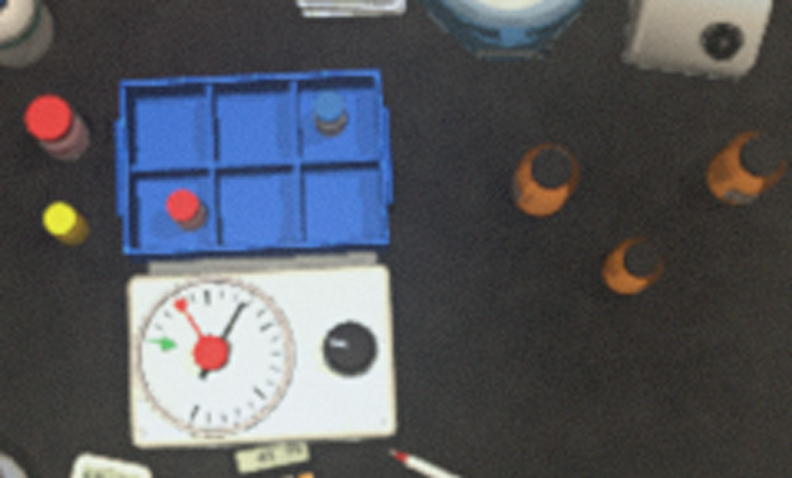

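Emit:
play_rows --increments '[[1,[0,0,-7],0.107],[1,[0,0,-7],0.107],[1,[0,0,-7],0.107],[1,[0,0,-7],0.107],[1,[0,0,-7],0.107],[1,[0,0,-7],0.107],[1,[0,0,-7],0.107],[1,[0,0,-7],0.107],[1,[0,0,-7],0.107],[1,[0,0,-7],0.107],[1,[0,0,-7],0.107],[1,[0,0,-7],0.106]]'

```text
time: 2.45
tool_pos: [170.3, 575.3, 315.6]
tcp_rot: [-180.0, 0.0, 89.7]
ft_force: [-0.2, -0.7, -0.2]
finger_gap: 85.3
grip_force: 0.0
```

Emit:
play_rows --increments '[[1,[-32.6,20,0],0],[1,[-32.6,20,0],0],[1,[-32.6,20,0],0],[1,[-32.6,20,0],0],[1,[-32.6,20,0],0],[1,[-32.6,20,0],0],[1,[-32.6,20,0],0],[1,[-32.6,20,0],0],[1,[-32.6,20,0],0]]'

```text
time: 3.2
tool_pos: [350.8, 280.3, 315.6]
tcp_rot: [180.0, -0.0, 90.0]
ft_force: [0.7, 0.1, -0.3]
finger_gap: 85.3
grip_force: 0.0
```

Emit:
play_rows --increments '[[1,[-32.6,20,0],0],[1,[-32.6,20,0],0],[1,[-32.6,20,0],0],[1,[-32.6,20,0],0],[1,[-32.6,20,0],0],[1,[-32.6,20,0],0],[1,[-32.6,20,0],0],[1,[-32.6,20,0],0],[1,[0,0,0],0],[1,[0,0,0],0]]'

```text
time: 4.03
tool_pos: [510.7, 19.3, 314.8]
tcp_rot: [-179.9, -0.0, 89.8]
ft_force: [0.5, 0.4, 0.3]
finger_gap: 85.7
grip_force: 0.0
```

```bash
python3 - <<'E'
from h import *
p=snapshot("wrist"); save(p,"wr0"); print(np.array(p["world_from_camera"]).round(2))
for q in "carrier_floor tare_knob marker_knob zero_mark pointer_tip marker_tip vial_red vial_blue".split(): pp(q,p)
E
```

```text
[[ 1.0000e+00 -0.0000e+00 -0.0000e+00  5.1096e+02]
 [-0.0000e+00 -9.5000e-01 -3.0000e-01  9.6340e+01]
 [-0.0000e+00  3.0000e-01 -9.5000e-01  4.5641e+02]
 [ 0.0000e+00  0.0000e+00  0.0000e+00  1.0000e+00]]
carrier_floor [592.  52.  40.] 0.83 px [380. 137.]
tare_knob [446. -26. 120.] 0.63 px [264. 212.]
marker_knob [442.  78. 126.] 0.82 px [254. 121.]
zero_mark [452. 121.  91.] 0.7 px [267.  80.]
pointer_tip [480.  56.  91.] 0.58 px [294. 139.]
vial_red [624. 211.  -0.] 0.94 px [405.  11.]
vial_red [549. 205.  -3.] 0.87 px [347.  18.]
vial_red [555. 106.  39.] 0.58 px [353.  95.]
vial_blue [633.  -8.  42.] 0.94 px [406. 181.]
vial_blue [478. 105.  96.] 0.63 px [290.  95.]
vial_blue [ 522. -249.    1.] 0.54 px [326. 308.]
```

View pics/wr0.png

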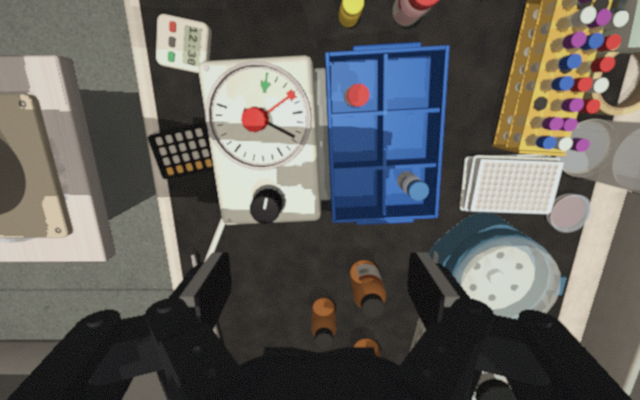

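The wrist view shows both carrier vials: the red cap at (358,95) and the blue cap at (418,190). The green mark is at (266,80), the pointer tip at (294,136) and the red hand at (292,95). On the mat are the yellow look-alike (350,10) and the bigger red one (415,8), so the two vials in the carrier are the right ones.

```bash
python3 - <<'E'
from h import *
w=snapshot("wrist");t=snapshot("top")
for n,a,b in (("red",(358,95),(260.8,193)),("blue",(418,190),(305,162.4))):
    print(n,onz(w,*a,100).round(),onz(t,*b,101).round())
# carrier outer corners at wall top
print([onz(w,*q,90).round() for q in ((327,50),(449,46),(332,222),(438,217))])
for q in ("amber_a","marker_knob","tare_knob","scale","carrier_floor"): pp(q,w)
E
```

```text
red [553. 107. 100.] [552. 100. 101.]
blue [631.  -2. 100.] [630. -10. 101.]
[array([519., 154.,  90.]), array([652., 159.,  90.]), array([527., -48.,  90.]), array([664., -41.,  90.])]
amber_a [ 594. -333.   -4.] 0.7 px [363. 345.]
amber_a [591.  52.  42.] 0.68 px [379. 140.]
amber_a [ 586. -178.    2.] 0.58 px [363. 274.]
amber_a [ 521. -247.    0.] 0.57 px [324. 308.]
marker_knob [438.  78. 125.] 0.89 px [251. 124.]
marker_knob [ 592. -338.   -4.] 0.68 px [362. 347.]
tare_knob [445. -21. 122.] 0.91 px [263. 210.]
scale [522.  49.  -1.] 0.6 px [327. 138.]
scale [454. 124.  88.] 0.55 px [269.  80.]
scale [482.  58.  90.] 0.35 px [295. 139.]
carrier_floor [ 587. -177.    2.] 0.74 px [364. 274.]
carrier_floor [591.  55.  40.] 0.56 px [379. 137.]
```

Emit:
play_rows --increments '[[0.18,[21.2,10.8,25],0],[0.18,[21.2,10.8,25],0],[0.18,[21.2,10.8,25],0],[0.18,[21.2,10.8,25],0],[0.18,[0,0,40],0],[0.18,[0,0,35],0],[0.18,[0,0,0],0],[0.18,[0,0,0],0]]' --force 30

```text
time: 5.5
tool_pos: [551.5, 105.7, 138.4]
tcp_rot: [-179.7, 0.0, 90.0]
ft_force: [-0.2, 0.2, 0.7]
finger_gap: 50.3
grip_force: 0.0
```

```bash
python3 - <<'E'
from h import *
p=snapshot("wrist"); save(p,"wr1"); print(sense()["tool_pos"],sense()["finger_gap"],pix(p,sense()["tool_pos"]))
for q in "carrier_floor vial_red".split(): pp(q,p)
E
```

```text
[553.57836567 105.80881143 141.2436049 ] 50.64526179709499 [323. 261.]
vial_red [550. 206.  -3.] 0.8 px [318.  74.]
vial_red [621. 214.   1.] 0.56 px [403.  64.]
```

View pics/wr1.png

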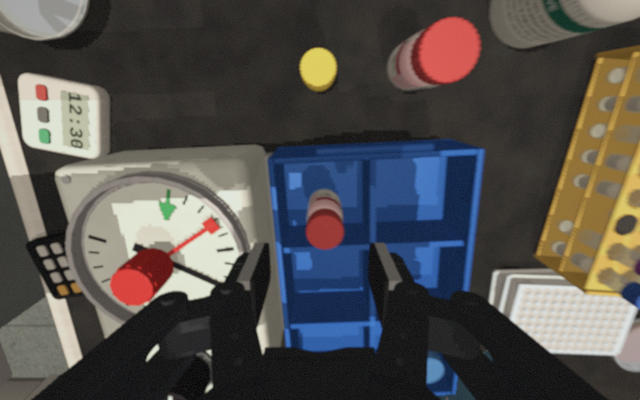

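The red cap's top is at (325,231), centred between the fingers, and the carrier walls' top corners are at (270,155) and (485,150).

```bash
python3 - <<'E'
from h import *
p=snapshot("wrist"); s=sense()
print(s["tool_pos"].round(1),np.array(p["world_from_camera"])[:3,3].round(1), "cap",onz(p,325,231,102).round(1))
print("wall corners",onz(p,270,153,90).round(),onz(p,485,148,90).round(), "junction", onz(p,370,244,90).round(), onz(p,465,243,90).round())
E
```

```text
[555.7 105.9 143.9] [554.7 182.8 285.4] cap [559.6 103.  102. ]
wall corners [524. 152.  90.] [662. 155.  90.] junction [592.  88.  90.] [659.  89.  90.]
```

Emit:
play_rows --increments '[[0.18,[-3,3,0],0],[0.18,[0,0,30],0],[0.18,[0,0,18],0],[0.18,[0,0,0],0],[-1,[0,0,0],0],[-1,[0,0,0],0],[-1,[0,0,0],0],[-1,[0,0,0],0],[-1,[0,0,0],0],[-1,[0,0,0],0]]'

```text
time: 6.53
tool_pos: [557.4, 103.0, 93.4]
tcp_rot: [179.9, -0.0, 90.0]
ft_force: [2.0, 0.6, 0.8]
finger_gap: 23.9
grip_force: 29.4
```

Emit:
play_rows --increments '[[-1,[0,0,0],0],[-1,[0,0,-5],0],[-1,[0,0,-10],0],[-1,[0,0,-25],0],[-1,[0,0,-35],0],[-1,[0,0,-5],0],[-1,[0,0,0],0]]'

```text
time: 7.12
tool_pos: [558.8, 103.2, 176.9]
tcp_rot: [179.6, -0.0, 90.0]
ft_force: [0.6, -0.2, -0.5]
finger_gap: 24.3
grip_force: 29.5
```

```bash
python3 - <<'E'
from h import *
p=snapshot("wrist"); save(p,"wr2",(160,150,480,400),2)
s=sense(); print(s["tool_pos"],s["finger_gap"],s["grip_force"])
E
```

```text
[557.5487417  103.09399276 174.36598216] 24.076793008949117 29.494493007659912
```

View pics/wr2.png

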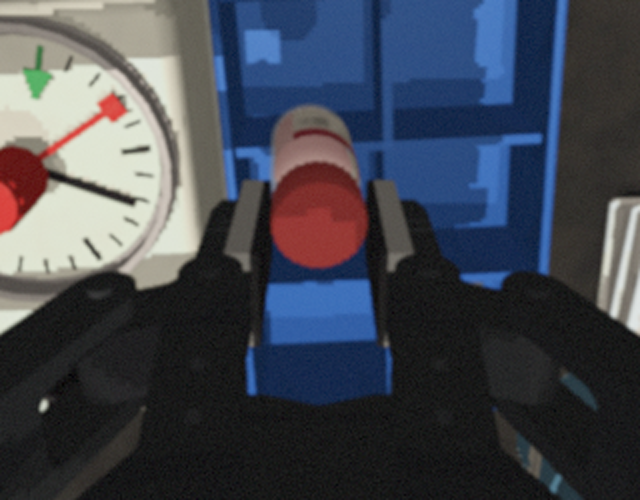

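The red vial hangs upright between the pads (318,215 in the crop). I'll stand it on the free mat at about (475, 217).

Emit:
play_rows --increments '[[-1,[28.5,-20.4,0],0],[-1,[28.5,-20.4,0],0],[-1,[28.5,-20.4,0],0],[-1,[28.5,-20.4,0],0],[-1,[0,0,40],0],[-1,[0,0,40],0],[-1,[0,0,30],0],[-1,[0,0,8],0],[-1,[0,0,0],0],[-1,[0,0,0],0]]'

```text
time: 8.0
tool_pos: [473.4, 216.5, 52.7]
tcp_rot: [-179.8, 0.1, 90.0]
ft_force: [0.2, -1.1, -1.1]
finger_gap: 24.0
grip_force: 36.3
```

Emit:
play_rows --increments '[[-1,[0,0,1],0],[-1,[0,0,1],0],[-1,[0,0,0],0]]'

```text
time: 8.25
tool_pos: [474.7, 216.8, 52.1]
tcp_rot: [-180.0, 0.0, 90.0]
ft_force: [0.5, 0.3, -0.4]
finger_gap: 24.1
grip_force: 36.3
```

Emit:
play_rows --increments '[[-1,[0,0,1],0],[-1,[0,0,0],0]]'

```text
time: 8.42
tool_pos: [474.9, 216.9, 51.2]
tcp_rot: [180.0, -0.0, 90.0]
ft_force: [-0.8, 0.6, 1.2]
finger_gap: 24.5
grip_force: 36.3
```

Emit:
play_rows --increments '[[-1,[0,0,1],0],[-1,[0,0,0],0]]'

```text
time: 8.58
tool_pos: [474.8, 216.9, 50.2]
tcp_rot: [-180.0, 0.0, 90.0]
ft_force: [-0.4, 0.1, -0.2]
finger_gap: 24.2
grip_force: 36.3
```

Emit:
play_rows --increments '[[-1,[0,0,1],0],[-1,[0,0,0],0]]'

```text
time: 8.75
tool_pos: [475.1, 217.2, 49.9]
tcp_rot: [180.0, -0.0, 90.0]
ft_force: [-1.8, 0.4, 4.2]
finger_gap: 24.4
grip_force: 36.9
```

Emit:
play_rows --increments '[[-1,[0,0,1],0],[-1,[0,0,0],0]]'

```text
time: 8.92
tool_pos: [475.3, 217.5, 49.8]
tcp_rot: [180.0, -0.0, 90.0]
ft_force: [-5.1, -0.7, 11.3]
finger_gap: 24.2
grip_force: 37.8
```

Emit:
play_rows --increments '[[-1,[0,0,-1],0],[0.1,[0,0,0],0],[0.1,[0,0,0],0],[0.1,[0,0,0],0],[0.1,[0,0,0],0],[0.1,[0,0,-20],0],[0.18,[0,0,-36],0],[0.18,[0,0,-38],0],[0.18,[0,0,-37],0]]'

```text
time: 9.67
tool_pos: [474.2, 216.6, 181.2]
tcp_rot: [-179.9, 0.0, 90.0]
ft_force: [1.1, 0.3, 0.2]
finger_gap: 50.5
grip_force: 0.0
```

Emit:
play_rows --increments '[[0.18,[-32,22.6,0],0],[0.18,[-32,22.6,0],0],[0.18,[-32,22.6,0],0],[0.18,[-32,22.6,0],0],[0.18,[-32,22.6,0],0],[0.18,[-32,22.6,0],0],[0.18,[-32,22.6,0],0],[0.18,[0,0,38],0],[0.18,[0,0,0],0],[0.18,[0,0,0],0]]'

```text
time: 10.5
tool_pos: [630.9, -7.4, 139.3]
tcp_rot: [-179.6, -0.0, 89.9]
ft_force: [-0.2, 0.2, 0.3]
finger_gap: 50.5
grip_force: 0.0
```

```bash
python3 - <<'E'
from h import *
p=snapshot("wrist"); save(p,"wr3"); print(sense()["tool_pos"],pix(p,sense()["tool_pos"]))
for q in "carrier_floor vial_blue".split(): pp(q,p)
for r in regions_of("vial_blue",p)[:2]:
    m=r["mask"]; v,u=np.nonzero(m); print(r["p"],u.min(),u.max(),v.min(),v.max())
c=p["color"].astype(int); m=(c[:,:,2]>c[:,:,0]+40)&(c[:,:,1]>c[:,:,0]+40)
t=snapshot("top")
for q in ["vial_red"]: pp(q,t)
E
```

```text
[632.03481964  -6.74502495 141.51781414] [321. 259.]
carrier_floor [590.  54.  41.] 0.68 px [267. 124.]
vial_blue [631.  -7.  42.] 0.61 px [320. 200.]
0.78 301 338 185 244
vial_red [592.  48.  44.] 0.67 px [283. 181.]
vial_red [626. 208.  -1.] 0.66 px [226. 172.]
vial_red [547. 202.  -3.] 0.5 px [228. 201.]
vial_red [471. 214.  -1.] 0.43 px [222. 229.]
```

View pics/wr3.png

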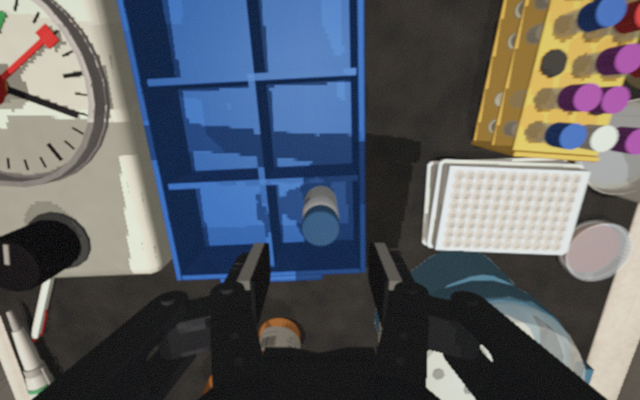

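Red vial stands at about (474, 216), as placed. The blue cap's top is at (321,227), centred between the fingers. Carrier wall junctions show at (252,77) and (262,175).

Emit:
play_rows --increments '[[0.18,[-2,0.5,0],0],[0.18,[0,0,32],0],[0.18,[0,0,18],0],[0.18,[0,0,0],0],[-1,[0,0,0],0],[-1,[0,0,0],0],[-1,[0,0,0],0],[-1,[0,0,0],0],[-1,[0,0,0],0],[-1,[0,0,0],0],[-1,[0,0,0],0]]'

```text
time: 11.72
tool_pos: [634.2, -9.1, 93.1]
tcp_rot: [179.9, 0.0, 90.0]
ft_force: [1.2, 0.1, 1.8]
finger_gap: 24.5
grip_force: 29.5
```

Emit:
play_rows --increments '[[-1,[0,0,-5],0],[-1,[0,0,-10],0],[-1,[0,0,-25],0],[-1,[0,0,-35],0],[-1,[0,0,-13],0],[-1,[0,0,0],0]]'

```text
time: 12.22
tool_pos: [636.6, -9.4, 186.8]
tcp_rot: [179.5, 0.1, 90.0]
ft_force: [-0.2, -0.9, -0.6]
finger_gap: 24.3
grip_force: 29.5
```

```bash
python3 - <<'E'
from h import *
p=snapshot("wrist"); save(p,"wr4",(80,100,560,400),1.5)
s=sense(); print(s["tool_pos"],s["finger_gap"],s["grip_force"])
E
```

```text
[635.42803371  -9.24730704 183.90131422] 23.894154825196242 29.475437700748444
```

View pics/wr4.png

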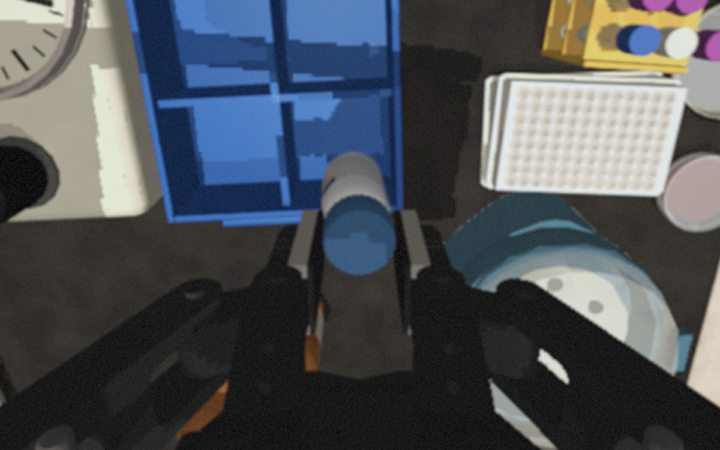

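Blue vial is held upright (358,235). I'll stand it at about (530, 268).

Emit:
play_rows --increments '[[-1,[34.6,-13,0],0],[-1,[34.6,-13,0],0],[-1,[34.6,-13,0],0],[-1,[34.6,-13,0],0],[-1,[34.6,-13,0],0],[-1,[34.6,-13,0],0],[-1,[34.6,-13,0],0],[-1,[34.6,-13,0],0],[-1,[0,0,0],0]]'

```text
time: 13.02
tool_pos: [525.8, 273.2, 178.6]
tcp_rot: [-179.8, -0.1, 90.3]
ft_force: [0.1, -0.9, -0.1]
finger_gap: 24.0
grip_force: 29.5
```

Emit:
play_rows --increments '[[-1,[0,0,40],0],[-1,[0,0,40],0],[-1,[0,0,36],0],[-1,[0,0,12],0],[-1,[0,0,2],0],[-1,[0,0,0],0],[-1,[0,0,0],0]]'

```text
time: 13.6
tool_pos: [529.2, 267.4, 49.9]
tcp_rot: [-179.9, 0.0, 90.0]
ft_force: [0.8, 0.2, 0.1]
finger_gap: 24.2
grip_force: 40.5
```

Emit:
play_rows --increments '[[-1,[0,0,1],0],[-1,[0,0,0],0]]'

```text
time: 13.77
tool_pos: [529.9, 267.7, 49.7]
tcp_rot: [180.0, -0.0, 90.0]
ft_force: [0.6, 1.0, -0.2]
finger_gap: 23.8
grip_force: 40.5
```

Emit:
play_rows --increments '[[-1,[0,0,1],0],[-1,[0,0,0],0]]'

```text
time: 13.93
tool_pos: [529.7, 267.7, 48.5]
tcp_rot: [180.0, -0.0, 90.0]
ft_force: [-0.9, -0.2, 0.0]
finger_gap: 24.4
grip_force: 40.5
```

Emit:
play_rows --increments '[[-1,[0,0,1],0],[-1,[0,0,0],0]]'

```text
time: 14.1
tool_pos: [529.6, 267.7, 47.2]
tcp_rot: [-180.0, 0.0, 90.0]
ft_force: [-0.5, -0.2, -0.7]
finger_gap: 24.4
grip_force: 40.5
```

Emit:
play_rows --increments '[[-1,[0,0,1],0],[-1,[0,0,0],0]]'

```text
time: 14.27
tool_pos: [529.7, 267.9, 46.5]
tcp_rot: [180.0, -0.0, 90.0]
ft_force: [-0.4, 0.4, 0.6]
finger_gap: 24.7
grip_force: 40.7
```

Emit:
play_rows --increments '[[-1,[0,0,1],0],[-1,[0,0,0],0]]'

```text
time: 14.43
tool_pos: [529.9, 268.1, 46.3]
tcp_rot: [180.0, -0.0, 90.0]
ft_force: [-2.7, -1.3, 7.5]
finger_gap: 24.3
grip_force: 41.4
```

Emit:
play_rows --increments '[[-1,[0,0,-0.7],0],[0.1,[0,0,0],0],[0.1,[0,0,0],0],[0.1,[0,0,0],0],[0.1,[0,0,0],0],[0.1,[0,0,-20],0],[0.2,[0,0,-36],0],[0.2,[0,0,-38],0],[0.2,[0,0,-38],0],[0.2,[0,0,-38],0],[0.2,[0,0,-34],0]]'

```text
time: 15.35
tool_pos: [529.6, 267.7, 252.6]
tcp_rot: [179.9, -0.0, 90.0]
ft_force: [0.9, 0.3, 0.3]
finger_gap: 51.2
grip_force: 0.0
```

Emit:
play_rows --increments '[[0.4,[-36.4,-10.8,0],0],[0.4,[-36.4,-10.8,0],0],[0.4,[-36.4,-10.8,0],0],[0.4,[-36.4,-10.8,0],0],[0.4,[-36.4,-10.8,0],0],[0.4,[-36.4,-10.8,0],0],[0.4,[-36.4,-10.8,0],0],[0.4,[-36.4,-10.8,0],0],[0.4,[0,0,0],0],[0.4,[0,0,0],0],[0.4,[0,0,0],0]]'

```text
time: 16.27
tool_pos: [443.3, -23.4, 250.1]
tcp_rot: [180.0, -0.0, 89.9]
ft_force: [-0.3, 0.2, -0.4]
finger_gap: 59.8
grip_force: 0.0
```

```bash
python3 - <<'E'
from h import *
p=snapshot("wrist"); save(p,"wr5",(140,20,500,300),2); T=np.array(p["world_from_camera"]);print(sense()["tool_pos"],T[:3,3].round())
for q in "tare_knob marker_knob zero_mark pointer_tip marker_tip carrier_floor".split(): pp(q,p)
t=snapshot("top")
for q in ["vial_red","vial_blue","tare_knob","amber_a"]: pp(q,t,m=.3)
E
```

```text
[443.39177664 -22.82490086 250.01384732] [443.  54. 392.]
marker_knob [440.  78. 123.] 0.7 px [315.  72.]
zero_mark [452. 119.  89.] 0.94 px [329.  26.]
pointer_tip [484.  69.  90.] 0.47 px [363.  86.]
marker_tip [480. 103.  94.] 0.62 px [361.  44.]
carrier_floor [592.  51.  44.] 0.58 px [455. 105.]
vial_red [624. 207.  -2.] 0.62 px [227. 173.]
vial_red [543. 205.  -5.] 0.61 px [227. 202.]
vial_red [472. 217.  -3.] 0.44 px [221. 228.]
vial_blue [531. 271.   4.] 0.6 px [201. 206.]
amber_a [ 517. -248.    2.] 0.67 px [394. 212.]
amber_a [ 595. -342.    1.] 0.58 px [428. 183.]
amber_a [ 589. -182.    1.] 0.56 px [369. 185.]
```

View pics/wr5.png

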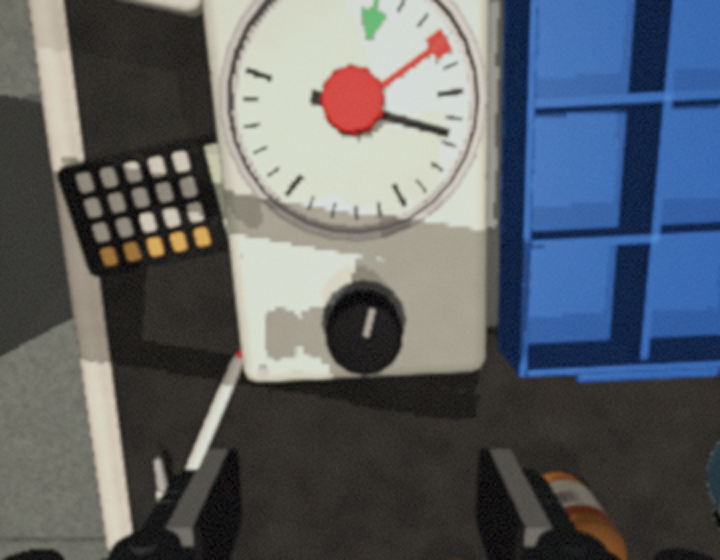

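The dial in crop wr5 shows the pointer tip at (447,131), the green mark at (373,20), the red knob at (352,100) and the tare knob's top at (364,335). The carrier is empty.

```bash
cat >> h.py <<'E'
def hue_blob(p,cond,box=None):
    c=p["color"].astype(int); m=cond(c[:,:,0],c[:,:,1],c[:,:,2])
    if box: k=np.zeros_like(m); k[box[1]:box[3],box[0]:box[2]]=1; m&=k
    v,u=np.nonzero(m); return u,v
def ang(w,c): return np.arctan2(-(w[1]-c[1]),w[0]-c[0])
E
python3 - <<'E'
from h import *
p=snapshot("wrist"); f=lambda X,Y:(140+X/2,20+Y/2)
c=onz(p,*f(352,100),127); print("mk",c.round(1)); print("tare",onz(p,*f(364,335),123).round(1))
for z in (90,95):
    P=onz(p,*f(447,131),z); t=onz(p,*f(314,97),z)
    u,v=hue_blob(p,lambda r,g,b:(g>r+50)&(g>b+30),(250,0,420,140)); G=onz(p,u.mean(),v.mean(),z)
    print(z,len(u),u.mean(),v.mean(),"green",G.round(1),ang(G,c),"ptr",P.round(1),ang(P,c),ang(P,t))
print("bezel",[onz(p,*f(*q),99).round() for q in((223,110),(490,110),(355,238))])
print("idx",ang(onz(p,*f(371,308),123),onz(p,*f(364,335),123)))
u,v=hue_blob(p,lambda r,g,b:(r>g+80)&(r>b+80),(250,0,420,140)); print(u.min(),u.max(),v.min(),v.max())
E
```

```text
mk [440.6  79.  127. ]
tare [445.9 -20.1 123. ]
90 112 326.2767857142857 28.294642857142858 green [449.3 116.7  90. ] -1.342338117885975 ptr [484.4  69.3  90. ] 0.21849024777153414 0.2312811710957222
95 112 326.2767857142857 28.294642857142858 green [449.2 115.7  95. ] -1.3387574838173557 ptr [483.7  69.   95. ] 0.22752255399178076 0.23128117109572222
bezel [array([383.,  77.,  99.]), array([502.,  78.,  99.]), array([442.,  21.,  99.])]
idx -1.3305777637171892
300 365 36 87
```

```bash
python3 - <<'E'
from h import *
t=snapshot("top"); p=snapshot("wrist")
f=lambda X,Y:(205+X/3.3,130+Y/3.3)
print("tare",onz(t,*f(350,349),123).round(1),"mk",onz(t,*f(211,352),127).round(1))
for s,box,cam in (("w",(285,140,360,215),p),):
    c=cam["color"][box[1]:box[3],box[0]:box[2]].max(2); m=(c<60).astype(np.uint8)
    n,l,st,ce=cv2.connectedComponentsWithStats(m); i=1+st[1:,4].argmax(); print(st[i]+np.array([box[0],box[1],0,0,0]))
    cn=max(cv2.findContours((l==i).astype(np.uint8),0,1)[0],key=len); 
    for y in range(*[st[i][1],st[i][1]+st[i][3]],4):
        x=np.nonzero(l[y]==i)[0]; print(y+box[1],x.min()+box[0],x.max()+box[0],end="; ")
E
```

```text
tare [443.2 -26.5 123. ] mk [440.5  75.7 127. ]
[ 303  162   38   45 1278]
162 317 326; 166 312 334; 170 308 335; 174 304 338; 178 303 339; 182 303 340; 186 303 340; 190 304 339; 194 305 339; 198 307 337; 202 311 333; 206 319 326;
```

Emit:
play_rows --increments '[[0.4,[0.5,2,38],0],[0.4,[0,0,38],0],[0.4,[0,0,38],0],[0.4,[0,0,26],0],[0.4,[0,0,10],0],[0.4,[0,0,0],0],[-1,[0,0,0],0],[-1,[0,0,0],0],[-1,[0,0,0],0],[-1,[0,0,0],0],[-1,[0,0,0],0],[-1,[0,0,0],0]]' --force 40

```text
time: 18.02
tool_pos: [446.1, -23.3, 102.7]
tcp_rot: [179.9, 0.0, 90.0]
ft_force: [-6.7, 0.3, 6.7]
finger_gap: 34.5
grip_force: 39.8
```

Emit:
play_rows --increments '[[-1,[0,0,0],0.06],[-1,[0,0,0],0.12],[-1,[0,0,0],0.12],[-1,[0,0,0],0.12],[-1,[0,0,0],0.12],[-1,[0,0,0],0.12],[-1,[0,0,0],0.12]]'

```text
time: 18.6
tool_pos: [446.7, -23.6, 102.8]
tcp_rot: [179.8, -0.1, 45.0]
ft_force: [-2.3, -1.2, 2.4]
finger_gap: 34.2
grip_force: 39.5
```

Emit:
play_rows --increments '[[-1,[0,0,0],0.12],[-1,[0,0,0],0.12],[-1,[0,0,0],0.12],[-1,[0,0,0],0.12],[-1,[0,0,0],0.12],[-1,[0,0,0],0.12],[-1,[0,0,0],0.08],[-1,[0,0,0],0],[-1,[0,0,0],0],[-1,[0,0,0],0]]'

```text
time: 19.43
tool_pos: [447.0, -24.2, 102.8]
tcp_rot: [179.9, -0.2, -0.5]
ft_force: [-1.9, -5.0, 2.6]
finger_gap: 34.8
grip_force: 39.8
```

```bash
python3 - <<'E'
from h import *
p=snapshot("wrist"); save(p,"wr6")
for q in "tare_knob marker_knob zero_mark pointer_tip marker_tip".split(): pp(q,p)
E
```

```text
tare_knob [447. -24. 123.] 0.77 px [319. 278.]
marker_knob [441.  79. 124.] 0.75 px [ 94. 291.]
pointer_tip [483.  66.  92.] 0.58 px [147. 184.]
marker_tip [480. 104.  92.] 0.77 px [ 74. 191.]
marker_tip [521.  47.   1.] 0.45 px [226. 107.]
```

View pics/wr6.png

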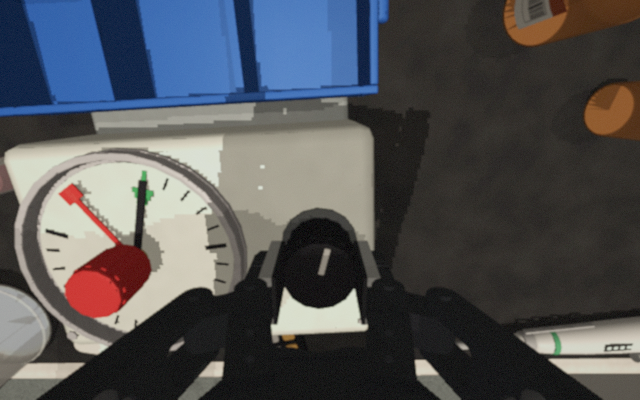

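Still gripping the knob: the green mark now lies under the pointer tip at (143,185). I'll release it and check from straight above to rule out parallax.

Emit:
play_rows --increments '[[0.4,[0,0,0],0],[0.4,[0,0,0],0],[0.4,[0,0,0],0],[0.4,[0,0,-10],0],[0.4,[0,0,-35],0],[0.4,[0,0,-35],0],[0.4,[-16.7,-32.7,0],0],[0.4,[-16.7,-32.7,0],0],[0.4,[-16.7,-32.7,0],0],[0.4,[0,0,0],0],[0.4,[0,0,0],0],[0.4,[0,0,0],0]]'

```text
time: 20.73
tool_pos: [396.4, 75.6, 180.8]
tcp_rot: [180.0, -0.1, -0.4]
ft_force: [-0.2, -0.5, 0.3]
finger_gap: 59.6
grip_force: 0.0
```

```bash
python3 - <<'E'
from h import *
p=snapshot("wrist"); T=np.array(p["world_from_camera"]);print(sense()["tool_pos"],T[:3,3].round())
a=pix(p,[485,70,93]); print(a, pix(p,[441.5,79,127]))
x,y=int(a[0]),int(a[1]); b=(x-50,y-30,x+50,y+60); save(p,"wr7",b,6)
u,v=hue_blob(p,lambda r,g,b:(g>r+40)&(g>b+25)); print(b,len(u))
c=p["color"].max(2)
for r in range(v.min()-4,v.max()+30,2):
    g=u[v==r]; d=np.nonzero(c[r,x-25:x+25]<70)[0]+x-25
    print(r,"green",g.min() if len(g) else None,g.max() if len(g) else None,"dark",(d.min(),d.max()) if len(d) else None)
E
```

```text
[396.4565054   75.15959335 180.61057522] [472.  76. 323.]
[327.  84.] [315. 153.]
(277, 54, 377, 144) 144
74 green None None dark None
76 green None None dark None
78 green 330 331 dark None
80 green 329 331 dark None
82 green 329 331 dark None
84 green 330 330 dark None
86 green None None dark (np.int64(329), np.int64(330))
88 green None None dark (np.int64(329), np.int64(330))
90 green 321 321 dark (np.int64(328), np.int64(329))
92 green 320 325 dark (np.int64(327), np.int64(328))
94 green 322 334 dark (np.int64(326), np.int64(328))
96 green 322 333 dark (np.int64(326), np.int64(328))
98 green 322 331 dark (np.int64(326), np.int64(327))
100 green 323 330 dark (np.int64(325), np.int64(327))
102 green 322 322 dark (np.int64(326), np.int64(327))
104 green None None dark (np.int64(324), np.int64(326))
106 green None None dark (np.int64(323), np.int64(326))
108 green None None dark (np.int64(323), np.int64(325))
110 green None None dark (np.int64(322), np.int64(325))
112 green None None dark (np.int64(322), np.int64(324))
114 green None None dark (np.int64(321), np.int64(324))
116 green
[... 3160 characters left out ...]
p.int64(302), np.int64(351))
268 green None None dark (np.int64(302), np.int64(351))
270 green None None dark (np.int64(302), np.int64(351))
272 green None None dark (np.int64(302), np.int64(351))
274 green None None dark (np.int64(338), np.int64(342))
276 green None None dark (np.int64(339), np.int64(341))
278 green None None dark (np.int64(339), np.int64(341))
280 green None None dark (np.int64(340), np.int64(341))
282 green None None dark (np.int64(340), np.int64(351))
284 green None None dark (np.int64(341), np.int64(351))
286 green None None dark (np.int64(341), np.int64(351))
288 green None None dark (np.int64(342), np.int64(350))
290 green None None dark (np.int64(303), np.int64(351))
```

View pics/wr7.png

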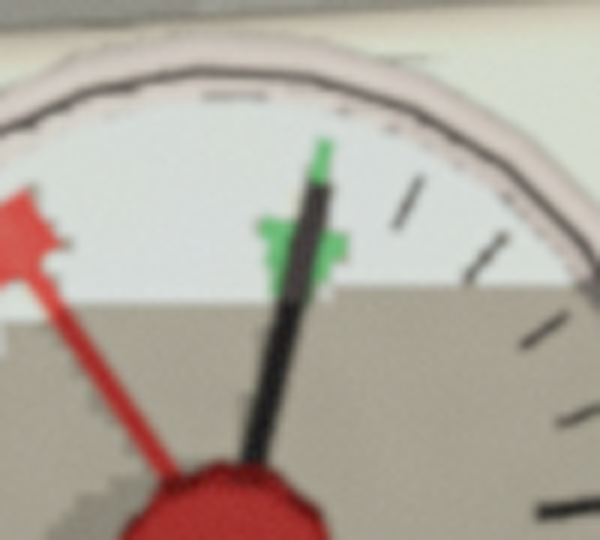

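The check crop shows the pointer centred on the green triangle at (303,245), with the stem in line above it at about 0.01 rad. The zero is good, so I go on to the bottles.

Emit:
play_rows --increments '[[0.5,[0,0,-7],-0.122],[0.5,[0,0,-7],-0.122],[0.5,[0,0,-7],-0.122],[0.5,[0,0,-7],-0.122],[0.5,[0,0,-7],-0.122],[0.5,[0,0,-7],-0.122],[0.5,[0,0,-7],-0.122],[0.5,[0,0,-7],-0.122],[0.5,[0,0,-7],-0.122],[0.5,[0,0,-7],-0.122],[0.5,[0,0,-7],-0.122],[0.5,[0,0,-1],-0.122]]'

```text
time: 21.78
tool_pos: [397.1, 74.4, 259.5]
tcp_rot: [179.9, -0.0, 83.6]
ft_force: [-0.2, 0.5, 0.4]
finger_gap: 63.9
grip_force: 0.0
```

Emit:
play_rows --increments '[[0.5,[0,0,0],-0.117],[0.6,[-32,23.8,0],0],[0.6,[-32,23.8,0],0],[0.6,[-32,23.8,0],0],[0.6,[-32,23.8,0],0],[0.6,[-32,23.8,0],0],[0.6,[-32,23.8,0],0],[0.6,[-32,23.8,0],0],[0.6,[-32,23.8,0],0],[0.6,[0,0,0],0],[0.6,[0,0,0],0],[0.6,[0,0,0],0]]'

```text
time: 22.78
tool_pos: [586.2, -181.5, 257.2]
tcp_rot: [-179.9, -0.0, 89.9]
ft_force: [0.2, -0.0, 0.2]
finger_gap: 68.4
grip_force: 0.0
```

```bash
python3 - <<'E'
from h import *
p=snapshot("wrist"); s=sense(); print(s["tool_pos"],s["tcp_rot"])
pp("amber_a",p); pp("amber_a",snapshot("side"),m=.4)
E
```

```text
[ 586.2243138  -180.72216844  257.94745526] [-1.79977208e+02 -1.88157343e-02  8.99934378e+01]
amber_a [ 587. -205.    4.] 0.9 px [320. 182.]
amber_a [ 519. -252.   -0.] 0.9 px [271. 214.]
amber_a [ 590. -338.   -5.] 0.75 px [322. 267.]
amber_a [ 596. -342.   -0.] 0.89 px [277. 163.]
amber_a [ 592. -208.    2.] 0.74 px [288. 183.]
amber_a [ 519. -247.   -0.] 0.5 px [304. 173.]
```

The nearest bottle has been knocked, from y≈-182 to y≈-206. I'll check that it still stands.

```bash
python3 - <<'E'
from h import *
p=snapshot("wrist"); save(p,"wr8",(200,80,440,330),2.2)
print(pix(p,[588,-206,0]),pix(p,[588,-206,98]))
E
```

```text
[320. 183.] [320. 206.]
```

View pics/wr8.png

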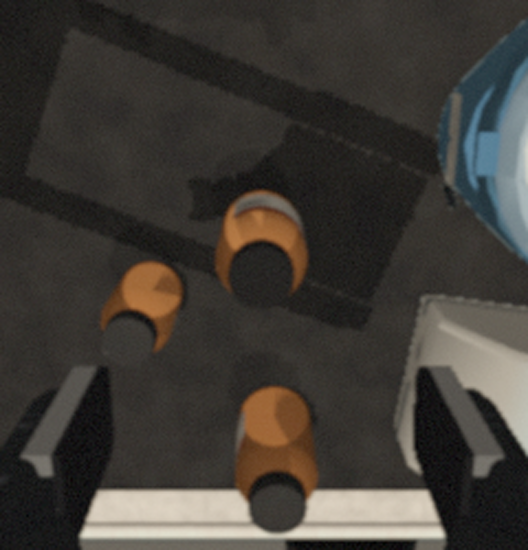

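Bottle 1 is upright, cap at (262,272) in the crop; bottle 2 is at (275,440) and the small one at (145,305). I'll grasp bottle 1 at about (587, -205).

Emit:
play_rows --increments '[[0.6,[-24,1,30],0],[0.6,[0,0,40],0],[0.6,[0,0,40],0],[0.6,[0,0,40],0],[0.6,[0,0,40],0],[0.6,[0,0,11],0],[0.6,[0,0,0],0],[-1,[0,0,0],0],[-1,[0,0,0],0],[-1,[0,0,0],0],[-1,[0,0,0],0],[-1,[0,0,0],0]]' --force 45

```text
time: 24.03
tool_pos: [589.9, -205.2, 60.5]
tcp_rot: [179.7, 0.1, 90.1]
ft_force: [-1.3, 0.2, 6.7]
finger_gap: 47.4
grip_force: 47.8
```

Emit:
play_rows --increments '[[-1,[0,0,0],0],[-1,[0,0,-8],0],[-1,[0,0,-25],0],[-1,[0,0,-38],0],[-1,[0,0,-38],0],[-1,[0,0,-21],0],[-1,[0,0,0],0]]'

```text
time: 24.62
tool_pos: [591.2, -205.8, 195.9]
tcp_rot: [179.4, 0.3, 90.1]
ft_force: [0.1, -0.2, -0.3]
finger_gap: 47.2
grip_force: 47.8
```

Emit:
play_rows --increments '[[-1,[20,2,0],0],[-1,[38,4,0],0],[-1,[38,4,0],0],[-1,[38,4,0],0],[-1,[38,4,0],0],[-1,[38,4,0],0],[-1,[38,4,0],0],[-1,[38,4,0],0],[-1,[38,5,0],0],[-1,[0,0,0],0],[-1,[0,0,0],0],[-1,[0,0,0],0]]'

```text
time: 25.62
tool_pos: [621.9, 119.8, 186.5]
tcp_rot: [-179.9, 0.0, 90.1]
ft_force: [-0.5, -0.9, -1.9]
finger_gap: 47.5
grip_force: 46.2
```

```bash
python3 - <<'E'
from h import *
p=snapshot("wrist"); s=sense(); print(s["tool_pos"],s["tcp_rot"],s["finger_gap"],s["grip_force"],s["ft_force"])
save(p,"wr9")
for q in ("carrier_floor","amber_a"): pp(q,p)
pp("amber_a",snapshot("top"),m=.4)
E
```

```text
[622.01454103 118.98905776 186.58483875] [-1.79951784e+02  3.60392199e-02  9.00362428e+01] 47.42495177983578 46.16906762123108 [ 0.42086489 -0.06728008 -1.61868897]
carrier_floor [522.  47.   3.] 0.25 px [233. 237.]
amber_a [621. 120. 127.] 0.95 px [317. 217.]
amber_a [806. 123.   1.] 0.61 px [487. 174.]
amber_a [ 516. -250.   -1.] 0.74 px [394. 212.]
amber_a [ 597. -341.    3.] 0.65 px [428. 183.]
```

View pics/wr9.png

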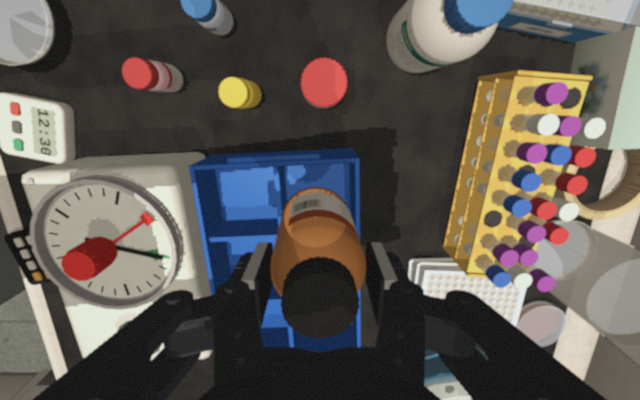

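Bottle 1 hangs upright over the rear-left cell (318,230). The carrier's wall corners are at (357,156) and (193,165), with the divider's end at (284,160).

```bash
python3 - <<'E'
from h import *
p=snapshot("wrist"); print(sense()["tool_pos"])
for q in ((357,155),(193,164),(284,159),(283,234),(208,240)): print(onz(p,*q,91).round(1))
E
```

```text
[622.3885523  118.61397869 187.00890283]
[652.1 156.5  91. ]
[522.8 149.3  91. ]
[594.8 153.3  91. ]
[591.8  89.2  91. ]
[527.6  83.5  91. ]
```

Emit:
play_rows --increments '[[-1,[1.5,1,20],0],[-1,[0,0,20],0],[-1,[0,0,20],0],[-1,[0,0,12],0],[-1,[0,0,8],0],[-1,[0,0,4],0],[-1,[0,0,0],0]]'

```text
time: 26.5
tool_pos: [623.1, 121.0, 102.6]
tcp_rot: [-180.0, 0.0, 90.0]
ft_force: [0.0, 0.1, -1.4]
finger_gap: 47.2
grip_force: 46.4
```

Emit:
play_rows --increments '[[-1,[0,0,2],0],[-1,[0,0,1],0],[-1,[0,0,1],0],[-1,[0,0,0],0],[-1,[0,0,0],0]]'

```text
time: 26.92
tool_pos: [624.2, 121.4, 100.1]
tcp_rot: [179.9, -0.0, 90.1]
ft_force: [1.0, -0.7, 0.9]
finger_gap: 47.0
grip_force: 46.1
```

Emit:
play_rows --increments '[[-1,[0,0,1],0],[-1,[0,0,1],0],[0.45,[0,0,0],0],[0.45,[0,0,0],0],[0.45,[0,0,0],0],[0.45,[0,0,0],0],[0.45,[0,0,-15],0],[0.45,[0,0,-36],0],[0.45,[0,0,-38],0],[0.45,[0,0,-10],0]]'

```text
time: 27.75
tool_pos: [626.0, 121.7, 203.0]
tcp_rot: [179.5, -0.1, 90.1]
ft_force: [0.8, 0.9, 2.0]
finger_gap: 62.0
grip_force: 0.0
```

Emit:
play_rows --increments '[[0.6,[-38.4,-2.3,0],0],[0.6,[-38.4,-2.3,0],0],[0.6,[-38.4,-2.3,0],0],[0.6,[-38.4,-2.3,0],0],[0.6,[-38.4,-2.3,0],0],[0.6,[-38.4,-2.3,0],0],[0.6,[-38.4,-2.3,0],0],[0.6,[-38.4,-2.3,0],0],[0.6,[-38.4,-2.3,0],0],[0.6,[-38.4,-2.3,0],0],[0.6,[-38.4,-2.3,0],0],[0.6,[-38.4,-2.3,0],0]]'

```text
time: 28.75
tool_pos: [595.7, -341.4, 195.9]
tcp_rot: [180.0, -0.0, 90.1]
ft_force: [0.9, -0.2, 0.3]
finger_gap: 68.2
grip_force: 0.0
```

Emit:
play_rows --increments '[[0.6,[0,0,0],0],[0.6,[0,0,0],0]]'

```text
time: 28.92
tool_pos: [595.2, -341.9, 195.3]
tcp_rot: [-180.0, -0.0, 89.8]
ft_force: [-0.1, 0.7, -0.2]
finger_gap: 68.3
grip_force: 0.0
```

```bash
python3 - <<'E'
from h import *
p=snapshot("wrist"); s=sense(); print(s["tool_pos"],s["tcp_rot"])
pp("amber_a",p); pp("amber_a",snapshot("side"),m=.3); pp("amber_a",snapshot("top"),m=.3)
E
```

```text
[ 595.787262   -340.17593388  195.4514789 ] [-1.79973198e+02 -4.45820317e-02  8.99555927e+01]
amber_a [ 521. -250.    0.] 0.91 px [248.  88.]
amber_a [624. 118.  42.] 0.6 px [307. 239.]
amber_a [ 515. -247.   -1.] 0.58 px [305. 173.]
amber_a [ 596. -341.    0.] 0.54 px [277. 163.]
amber_a [807. 124.   5.] 0.72 px [258. 108.]
amber_a [626. 116.  38.] 0.63 px [258. 169.]
amber_a [ 596. -342.   -1.] 0.53 px [428. 183.]
amber_a [ 516. -252.    3.] 0.4 px [396. 212.]
```

Emit:
play_rows --increments '[[0.6,[1,0,30],0],[0.6,[0,0,40],0],[0.6,[0,0,40],0],[0.6,[0,0,29],0],[0.6,[0,0,0],0],[-1,[0,0,0],0],[-1,[0,0,0],0],[-1,[0,0,0],0],[-1,[0,0,0],0],[-1,[0,0,0],0],[-1,[0,0,0],0]]'

```text
time: 30.13
tool_pos: [597.2, -339.1, 58.9]
tcp_rot: [179.9, 0.1, 90.1]
ft_force: [-0.7, 0.3, 2.6]
finger_gap: 47.1
grip_force: 47.4
```

Emit:
play_rows --increments '[[-1,[0,0,-8],0],[-1,[0,0,-25],0],[-1,[0,0,-38],0],[-1,[0,0,-38],0],[-1,[0,0,-31],0],[-1,[0,0,0],0]]'

```text
time: 30.63
tool_pos: [599.6, -340.8, 207.9]
tcp_rot: [179.3, 0.5, 90.1]
ft_force: [0.8, -0.1, 1.0]
finger_gap: 47.3
grip_force: 47.3
```

Emit:
play_rows --increments '[[-1,[24.3,1.9,0],0],[-1,[37,2.8,0],0],[-1,[37,2.8,0],0],[-1,[37,2.8,0],0],[-1,[37,2.8,0],0],[-1,[37,2.8,0],0],[-1,[37,2.8,0],0],[-1,[37,2.8,0],0],[-1,[37,2.8,0],0],[-1,[37,2.8,0],0],[-1,[37,2.8,0],0],[-1,[0,0,0],0]]'

```text
time: 31.63
tool_pos: [625.3, 62.8, 197.1]
tcp_rot: [-180.0, -0.2, 90.4]
ft_force: [0.1, -0.4, -2.2]
finger_gap: 47.2
grip_force: 46.4
```

Emit:
play_rows --increments '[[-1,[0,0,0],0],[-1,[0,0,0],0]]'

```text
time: 31.8
tool_pos: [625.5, 55.7, 196.9]
tcp_rot: [-180.0, 0.0, 90.1]
ft_force: [0.7, -0.1, -2.2]
finger_gap: 47.3
grip_force: 46.5
```

```bash
python3 - <<'E'
from h import *
p=snapshot("wrist"); s=sense(); print(s["tool_pos"],s["tcp_rot"],s["finger_gap"],s["grip_force"],s["ft_force"])
for q in ("carrier_floor","amber_a"): pp(q,p)
E
```

```text
[625.53242568  54.92671655 196.87721296] [-1.79975732e+02  3.04242847e-02  9.00317141e+01] 46.564932350721904 46.45093023777008 [-0.11526674 -0.5002278  -2.16804638]
carrier_floor [593.  50.  38.] 0.83 px [287. 187.]
carrier_floor [625. 123.  41.] 0.69 px [318. 114.]
amber_a [623.  56. 134.] 0.9 px [315. 215.]
amber_a [623. 123.  42.] 0.65 px [316. 114.]
```

Emit:
play_rows --increments '[[-1,[0,0.5,28],0],[-1,[0,0,28],0],[-1,[0,0,20],0],[-1,[0,0,12],0],[-1,[0,0,8],0],[-1,[0,0,0],0],[-1,[0,0,0],0]]'

```text
time: 32.53
tool_pos: [626.7, 55.3, 101.8]
tcp_rot: [180.0, 0.0, 90.0]
ft_force: [0.0, 0.2, -2.0]
finger_gap: 46.9
grip_force: 46.8
```

Emit:
play_rows --increments '[[-1,[0,0,2],0],[-1,[0,0,2],0],[-1,[0,0,1],0],[-1,[0,0,1],0],[-1,[0,0,0],0]]'

```text
time: 32.95
tool_pos: [627.2, 55.8, 96.0]
tcp_rot: [179.9, 0.0, 90.1]
ft_force: [2.8, -0.3, 1.3]
finger_gap: 47.2
grip_force: 46.7
```

Emit:
play_rows --increments '[[0.45,[0,0,0],0],[0.45,[0,0,0],0],[0.45,[0,0,0],0],[0.45,[0,0,0],0],[0.45,[0,0,-15],0],[0.45,[0,0,-36],0],[0.45,[0,0,-38],0],[0.45,[0,0,-12],0]]'

```text
time: 33.62
tool_pos: [628.7, 55.9, 202.7]
tcp_rot: [179.6, -0.0, 90.1]
ft_force: [1.8, -0.1, 1.6]
finger_gap: 61.7
grip_force: 0.0
```

Emit:
play_rows --increments '[[0.45,[-38,-13.5,0],0],[0.45,[-38,-13.5,0],0],[0.45,[-38,-13.5,0],0],[0.45,[-38,-13.5,0],0],[0.45,[-38,-13.5,0],0],[0.45,[-38,-13.5,0],0],[0.45,[-38,-13.5,0],0],[0.45,[-38,-13.5,0],0],[0.45,[0,0,0],0],[0.45,[0,0,0],0],[0.45,[0,0,0],0]]'

```text
time: 34.53
tool_pos: [518.5, -248.2, 196.0]
tcp_rot: [180.0, -0.0, 90.0]
ft_force: [0.5, 0.4, -0.0]
finger_gap: 62.3
grip_force: 0.0
```

```bash
python3 - <<'E'
from h import *
p=snapshot("wrist"); s=sense(); print(s["tool_pos"],s["tcp_rot"])
pp("amber_a",p); pp("amber_a",snapshot("side"),m=.3); pp("amber_a",snapshot("top"),m=.3)
E
```

```text
[ 518.80489833 -247.50525778  195.94189922] [ 1.79994104e+02 -2.71870520e-02  9.00771411e+01]
amber_a [ 519. -247.   -1.] 0.91 px [320. 173.]
amber_a [625.  53.  40.] 0.75 px [300. 225.]
amber_a [624. 118.  38.] 0.72 px [307. 240.]
amber_a [ 516. -246.    1.] 0.6 px [305. 173.]
amber_a [622. 115.  39.] 0.76 px [258. 170.]
amber_a [ 517. -250.    4.] 0.57 px [395. 212.]
amber_a [630.  54.  40.] 0.55 px [281. 168.]
```

Emit:
play_rows --increments '[[0.45,[0,0,30],0],[0.45,[0,0,40],0],[0.45,[0,0,40],0],[0.45,[0,0,31],0],[0.45,[0,0,0],0],[-1,[0,0,0],0],[-1,[0,0,0],0],[-1,[0,0,0],0],[-1,[0,0,0],0],[-1,[0,0,0],0],[-1,[0,0,0],0]]' --force 40

```text
time: 35.75
tool_pos: [519.7, -248.9, 56.9]
tcp_rot: [179.8, 0.1, 90.1]
ft_force: [-0.3, 0.4, 4.0]
finger_gap: 38.8
grip_force: 40.5
```

Emit:
play_rows --increments '[[-1,[0,0,-8],0],[-1,[0,0,-25],0],[-1,[0,0,-38],0],[-1,[0,0,-38],0],[-1,[0,0,-31],0],[-1,[0,0,0],0]]'

```text
time: 36.25
tool_pos: [522.0, -250.4, 204.6]
tcp_rot: [179.4, 0.4, 90.1]
ft_force: [1.1, -0.6, 0.3]
finger_gap: 38.8
grip_force: 40.7
```

Emit:
play_rows --increments '[[-1,[33.8,15.7,0],0],[-1,[33.8,15.7,0],0],[-1,[33.8,15.7,0],0],[-1,[33.8,15.7,0],0],[-1,[33.8,15.7,0],0],[-1,[33.8,15.7,0],0],[-1,[33.8,15.7,0],0],[-1,[0,0,0],0],[-1,[0,0,0],0],[-1,[0,0,0],0]]'

```text
time: 37.08
tool_pos: [627.9, -11.6, 194.9]
tcp_rot: [-180.0, 0.0, 90.1]
ft_force: [0.4, -0.3, -2.4]
finger_gap: 39.0
grip_force: 40.8
```

```bash
python3 - <<'E'
from h import *
p=snapshot("wrist"); s=sense(); print(s["tool_pos"],s["tcp_rot"],s["finger_gap"],s["grip_force"],s["ft_force"])
for q in ("carrier_floor","amber_a"): pp(q,p)
E
```

```text
[627.80264836 -12.28535506 194.97107306] [-1.79971049e+02  2.43322676e-02  9.00346525e+01] 38.67040068240193 40.762778520584106 [-0.00384066 -0.30508501 -1.17990391]
carrier_floor [594.  52.  40.] 0.62 px [283. 117.]
amber_a [628.  -9. 139.] 0.95 px [319. 216.]
amber_a [624.  57.  33.] 0.81 px [315. 112.]
amber_a [625. 122.  37.] 0.76 px [316.  36.]
amber_a [451.  37.  91.] 0.67 px [ 98. 139.]
```

Emit:
play_rows --increments '[[-1,[0,0.5,28],0],[-1,[0,0,28],0],[-1,[0,0,20],0],[-1,[0,0,12],0],[-1,[0,0,10],0],[-1,[0,0,0],0],[-1,[0,0,0],0]]'

```text
time: 37.82
tool_pos: [628.9, -12.0, 97.6]
tcp_rot: [180.0, 0.0, 90.0]
ft_force: [-0.2, 0.0, -1.5]
finger_gap: 38.6
grip_force: 40.7
```

Emit:
play_rows --increments '[[-1,[0,0,2],0],[-1,[0,0,2],0],[-1,[0,0,1],0],[-1,[0,0,1],0],[-1,[0,0,0],0]]'

```text
time: 38.23
tool_pos: [629.5, -11.6, 91.9]
tcp_rot: [179.9, 0.0, 90.1]
ft_force: [1.3, -0.3, 1.1]
finger_gap: 39.3
grip_force: 40.9
```

Emit:
play_rows --increments '[[0.3,[0,0,0],0],[0.3,[0,0,0],0],[0.3,[0,0,0],0],[0.3,[0,0,0],0],[0.3,[0,0,-15],0],[0.3,[0,0,-36],0],[0.3,[0,0,-38],0],[0.3,[0,0,-20],0]]'

```text
time: 38.9
tool_pos: [630.0, -11.7, 204.7]
tcp_rot: [179.7, 0.0, 90.1]
ft_force: [0.3, 0.6, 2.3]
finger_gap: 55.3
grip_force: 0.0
```

Emit:
play_rows --increments '[[0.2,[2.8,-37.4,0],0],[0.2,[2.8,-37.4,0],0],[0.2,[2.8,-37.4,0],0],[0.2,[2.8,-37.4,0],0],[0.2,[2.8,-37.4,0],0],[0.2,[0,0,0],0],[0.2,[0,0,0],0],[0.2,[0,0,0],0]]'

```text
time: 39.57
tool_pos: [442.2, 2.2, 200.7]
tcp_rot: [179.9, 0.0, 90.1]
ft_force: [0.4, 0.1, -0.2]
finger_gap: 50.9
grip_force: 0.0
```

```bash
python3 - <<'E'
from h import *
p=snapshot("wrist"); T=np.array(p["world_from_camera"]);print(sense()["tool_pos"],T[:3,3].round(1),pix(p,[441.5,79,127]),pix(p,[441.5,79,93]))
save(p,"wr10",(200,20,600,320),2)
for q in "marker_knob zero_mark pointer_tip marker_tip amber_a".split(): pp(q,p)
E
```

```text
[442.68480901   2.11247303 200.69662482] [441.7  79.2 342.3] [318. 103.] [318. 103.]
marker_knob [440.  81. 125.] 0.55 px [316. 100.]
marker_knob [592.  54.  37.] 0.35 px [471. 130.]
zero_mark [484.  65.  92.] 0.73 px [371. 121.]
zero_mark [446. -22. 121.] 0.72 px [323. 236.]
zero_mark [522.  47.   3.] 0.4 px [391. 134.]
pointer_tip [440.  33.  89.] 0.52 px [316. 160.]
marker_tip [477. 105.  96.] 0.73 px [365.  67.]
amber_a [622. 121.  38.] 0.72 px [516.  55.]
amber_a [625.  57.  32.] 0.67 px [503. 126.]
amber_a [632. -14.  38.] 0.64 px [500. 197.]
```

View pics/wr10.png

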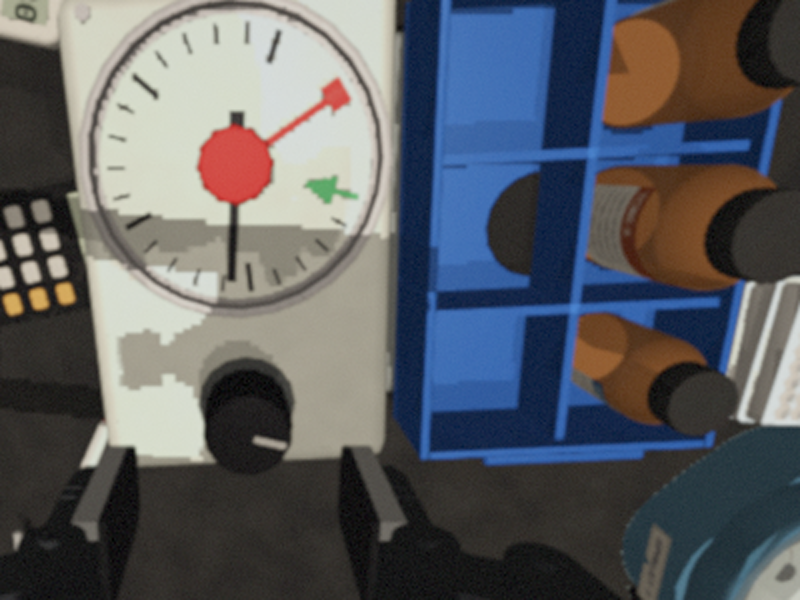

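All three bottles stand one to a cell: (650,75), (680,225) and (650,370) in the crop. The pointer tip is at (232,279), the red hand's tip at (337,94) and the knob's centre at (236,163).

```bash
cat >> h.py <<'E'
def hands(p,z=93,C=(441.7,79.2)):
    """rad, clockwise seen from above, world: pointer(dark ring profile), red tip, green; sampled in annuli on the dial"""
    K=np.array(p["intrinsics"]);T=np.linalg.inv(np.array(p["world_from_camera"]))
    th=np.linspace(-np.pi,np.pi,1441)[:-1]; out={"dark":[],"red":[],"green":[]}
    im=p["color"].astype(np.float32)
    for r in (26,29,32,35,38,41):
        w=np.stack([C[0]+r*np.cos(th),C[1]-r*np.sin(th),0*th+z],1); c=w@T[:3,:3].T+T[:3,3]; q=c@K.T
        m=(q[:,:2]/q[:,2:]).astype(np.float32)
        s=cv2.remap(im,m[:,0][None],m[:,1][None],cv2.INTER_LINEAR)[0]; R,G,B=s.T
        for k,mask in (("dark",s.max(1)<75),("red",(R>G+70)&(R>B+70)),("green",(G>R+35)&(G>B+20))):
            v=th[mask]
            out[k].append((r,round(float(np.angle(np.exp(1j*v).mean())),3),len(v)) if len(v) else (r,None,0))
    return out
E
python3 - <<'E'
from h import *
p=snapshot("wrist"); f=lambda X,Y:(200+X/2,20+Y/2)
k=onz(p,*f(236,163),127); print("knob",k.round(1))
for z in (90,93,96):
    P=onz(p,*f(232,279),z);Q=onz(p,*f(237,113),z);M=onz(p,*f(337,94),z)
    print(z,P.round(1),ang(P,k),ang(P,Q),M.round(1),ang(M,k))
u,v=hue_blob(p,lambda r,g,b:(r>g+80)&(r>b+80),(290,75,345,130));print("knob blob",u.min(),u.max(),v.min(),v.max())
for kk,v in hands(p).items(): print(kk,v)
E
```

```text
knob [441.4  80.1 127. ]
90 [439.6  34.2  90. ] 1.6083416632165803 1.6009052400729804 [479.7 105.4  90. ] -0.5841858051300086
93 [439.7  34.7  93. ] 1.6081230775579385 1.6009052400729804 [479.3 105.1  93. ] -0.5838723915021786
96 [439.7  35.2  96. ] 1.60789925355601 1.6009052400729804 [478.8 104.8  96. ] -0.5835513466908038
knob blob 299 344 82 122
dark [(26, 1.643, 26), (29, 1.641, 25), (32, 1.641, 21), (35, 1.636, 17), (38, 1.634, 14), (41, 1.892, 25)]
red [(26, -0.631, 18), (29, -0.626, 16), (32, -0.62, 15), (35, -0.622, 14), (38, -0.615, 13), (41, -0.62, 17)]
green [(26, None, 0), (29, 0.231, 21), (32, 0.233, 36), (35, 0.236, 51), (38, 0.233, 62), (41, 0.233, 10)]
```

Emit:
play_rows --increments '[[0.2,[38.8,-0.5,0],0],[0.2,[38.8,-0.4,0],0],[0.2,[0,0,0],0],[0.2,[0,0,36],0],[0.2,[0,0,36],0],[0.2,[0,0,18],0],[0.2,[0,0,5],0],[0.2,[0,0,0],0]]'

```text
time: 40.58
tool_pos: [439.4, 79.8, 103.3]
tcp_rot: [-179.8, 0.0, 90.1]
ft_force: [0.3, 0.2, 0.9]
finger_gap: 51.2
grip_force: 0.0
```

Emit:
play_rows --increments '[[-1,[0,0,0],0],[-1,[0,0,0],0],[-1,[0,0,0],0],[-1,[0,0,0],0],[-1,[0,0,0],0],[-1,[0,0,0],0],[-1,[0,0,0],0]]'

```text
time: 41.17
tool_pos: [441.1, 79.9, 107.3]
tcp_rot: [179.9, -0.0, 90.1]
ft_force: [-8.8, 0.0, 8.5]
finger_gap: 24.7
grip_force: 39.1
```

Emit:
play_rows --increments '[[-1,[0,0,0],0.06],[-1,[0,0,0],0.12],[-1,[0,0,0],0.12],[-1,[0,0,0],0.12],[-1,[0,0,0],0.12],[-1,[0,0,0],0.12],[-1,[0,0,0],0.12],[-1,[0,0,0],0.12],[-1,[0,0,0],0.12],[-1,[0,0,0],0.12]]'

```text
time: 42.0
tool_pos: [442.1, 79.2, 107.4]
tcp_rot: [179.9, -0.1, 24.4]
ft_force: [-1.6, -4.9, 3.7]
finger_gap: 24.4
grip_force: 39.0
```

Emit:
play_rows --increments '[[-1,[0,0,0],0.12],[-1,[0,0,0],0.12],[-1,[0,0,0],0.12],[-1,[0,0,0],0.12],[-1,[0,0,0],0.12],[-1,[0,0,0],0.12],[-1,[0,0,0],0.12],[-1,[0,0,0],0.12],[-1,[0,0,0],0.09],[-1,[0,0,0],0],[-1,[0,0,0],0],[-1,[0,0,0],0]]'

```text
time: 43.0
tool_pos: [442.0, 78.0, 107.3]
tcp_rot: [179.9, -0.2, -35.5]
ft_force: [-3.1, -9.0, 4.4]
finger_gap: 24.8
grip_force: 39.2
```

```bash
python3 - <<'E'
from h import *
s=sense(); print(s["tcp_rot"],s["joint_pos"].round())
p=snapshot("wrist"); print(np.array(p["world_from_camera"])[:3,3].round(), [pix(p,[441.4+r*np.cos(1.61),80.1-r*np.sin(1.61),93]) for r in (30,45)])
for kk,v in hands(p,C=(441.4,80.1)).items(): print(kk,v)
E
```

```text
[179.94223255  -0.2266949  -35.45900794] [  4. -11. 117.  -0.  74. 129.]
[503.  35. 249.] [array([363., 219.]), array([387., 205.])]
dark [(26, -2.36, 230), (29, -2.494, 260), (32, -2.445, 277), (35, -2.546, 344), (38, -2.503, 342), (41, -2.523, 335)]
red [(26, -2.649, 314), (29, -2.667, 271), (32, -2.691, 184), (35, 3.042, 52), (38, 1.612, 18), (41, 1.61, 17)]
green [(26, None, 0), (29, None, 0), (32, 0.284, 19), (35, 0.284, 33), (38, 0.277, 46), (41, 0.32, 31)]
```

Emit:
play_rows --increments '[[0.2,[0,0,0],0],[0.2,[0,0,0],0],[0.2,[0,0,0],0],[0.2,[0,0,0],0],[0.2,[0,0,-15],0],[0.2,[0,0,-36],0],[0.2,[0,0,-38],0],[0.2,[0,0,-4],-0.12],[0.2,[0,0,0],-0.12],[0.2,[0,0,0],-0.12],[0.2,[0,0,0],-0.12],[0.2,[0,0,0],-0.12]]'

```text
time: 44.05
tool_pos: [440.8, 80.1, 198.4]
tcp_rot: [-180.0, -0.0, -0.7]
ft_force: [-0.5, 0.2, 0.2]
finger_gap: 50.9
grip_force: 0.0
```

Emit:
play_rows --increments '[[0.2,[0,0,0],-0.12],[0.2,[0,0,0],-0.12],[0.2,[0,0,0],-0.12],[0.2,[0,0,0],-0.12],[0.2,[0,0,0],-0.12],[0.2,[0,0,0],-0.12],[0.2,[0,0,0],-0.12],[0.2,[0,0,0],-0.12],[0.2,[0,0,0],-0.12],[0.2,[0,0,0],-0.12],[0.2,[0,0,0],-0.12],[0.2,[0,0,0],-0.12]]'

```text
time: 45.05
tool_pos: [440.8, 80.0, 198.2]
tcp_rot: [180.0, -0.0, 81.8]
ft_force: [0.3, 0.6, -0.7]
finger_gap: 51.6
grip_force: 0.0
```

Emit:
play_rows --increments '[[0.2,[0,0,0],-0.12],[0.2,[0,0,0],-0.03],[0.2,[-38.8,0,0],0],[0.2,[-38.8,0,0],0],[0.2,[0,0,0],0],[0.2,[0,0,0],0],[0.2,[0,0,0],0]]'

```text
time: 45.63
tool_pos: [440.9, 2.4, 198.1]
tcp_rot: [180.0, -0.0, 90.0]
ft_force: [-0.4, 0.6, -0.4]
finger_gap: 51.4
grip_force: 0.0
```

```bash
python3 - <<'E'
from h import *
s=sense(); print(s["tool_pos"],s["tcp_rot"])
p=snapshot("wrist"); print(np.array(p["world_from_camera"])[:3,3].round())
for kk,v in hands(p,C=(441.4,80.1)).items(): print(kk,v)
c=p["color"].astype(int)
for y in range(118,164,3):
    row=c[y,295:340]; R,G,B=row.T; d=np.nonzero(row.max(1)<75)[0]+295; r=np.nonzero((R>G+60)&(R>B+60))[0]+295
    print(y,"dark",(d.min(),d.max()) if len(d) else None,"red",(r.min(),r.max()) if len(r) else None)
pp("amber_a",p); t=snapshot("top")
for q in ("amber_a","vial_red","vial_blue"): pp(q,t,m=.3)
E
```

```text
[440.8556575    2.37870165 198.13637941] [ 1.79983934e+02 -3.27706683e-02  8.99900467e+01]
[441.  79. 340.]
dark [(26, None, 0), (29, None, 0), (32, None, 0), (35, None, 0), (38, None, 0), (41, 2.144, 13)]
red [(26, 1.632, 19), (29, 1.63, 16), (32, 1.625, 14), (35, 1.628, 15), (38, 1.623, 15), (41, 1.619, 15)]
green [(26, None, 0), (29, 0.257, 19), (32, 0.253, 35), (35, 0.255, 48), (38, 0.251, 60), (41, 0.251, 10)]
118 dark None red (np.int64(309), np.int64(329))
121 dark None red (np.int64(316), np.int64(321))
124 dark None red (np.int64(317), np.int64(320))
127 dark None red (np.int64(317), np.int64(320))
130 dark None red (np.int64(317), np.int64(320))
133 dark None red (np.int64(317), np.int64(319))
136 dark None red (np.int64(317), np.int64(319))
139 dark None red (np.int64(317), np.int64(319))
142 dark None red (np.int64(317), np.int64(319))
145 dark None red (np.int64(317), np.int64(319))
148 dark None red (np.int64(316), np.int64(318))
151 dark None red (np.int64(316), np.int64(319))
154 dark (np.int64(325), np.int64(326)) red (np.int64(316), np.int64(319))
157 dark (np.int64(326), np.int64(326)) red (np.int64(312), np.int64(322))
160 dark (np.int64(326), np.int64(326)) red (np.int64(312), np.int64(323))
163 dark (np.int64(326), np.int64(327)) red (np.int64(312), np.int64(322))
amber_a [630. -12.  35.] 0.87 px [500. 195.]
amber_a [625. 123.  35.] 0.66 px [521.  53.]
amber_a [625.  60.  31.] 0.6 px [506. 124.]
amber_a [628.  53.  37.] 0.94 px [282. 168.]
amber_a [627. 115.  36.] 0.8 px [258. 169.]
amber_a [624. -13.  38.] 0.74 px [306. 170.]
amber_a [330. 273.   3.] 0.73 px [198. 281.]
amber_a [592.  48.  38.] 0.72 px [283. 182.]
vial_red [470. 217.  -2.] 0.7 px [221. 229.]
vial_red [625. 206.   1.] 0.59 px [227. 172.]
vial_red [544. 205.  -0.] 0.55 px [226. 202.]
vial_blue [530. 272.   2.] 0.49 px [201. 207.]
```

```bash
python3 -c "
from bench import *
print(hand_in())"
```

```text
the job is handed in; nothing more can be done
None
```

The job is handed in: both vials stand clear on the mat, the empty scale was zeroed, all three amber bottles that were there stand one to a cell, and the red hand lies over the pointer to about 0.02 rad. The arm was touching nothing and the run took about 46 s; the hand-in returned no verdict.

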